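# Draw the microscope eyepiece out to its setting and hold it

### The job

Take the dust cap off the microscope's eyepiece and set it down, not drop it, in the grey accessory tray. Then draw the eyepiece 20 mm out of its sloping tube, straight along the tube without forcing it sideways and without pulling it right out, and finish while still gripping it there, steady and not strained against the tube, so that I can tighten the clamp screw. Leave everything else on the desk where it is.

Things in the scene. Friction and masses are not known exactly. Their poses are not given: they have to be found in the camera images.
- microscope: White student microscope, fixed, 300 mm high with the cap on; base 190 x 130 x 26 mm. Origin under the base's centre; its x axis points from the user's side (limb, loop handle, sloping tube) to the stage side. Below the tube, limb and loop handle reach 212 mm above the desk; focus knobs reach 62 mm to either side (y).
- tube: Black sloping eyepiece tube, fixed on the microscope, 28 mm outside, bore 24.6 mm. Origin on its axis at the open rim, 272 mm above the desk; z points up out of it along the axis, 45 degrees from vertical, leaning to the microscope's -x; y is level. A slack clamp screw 10 mm wide stands 13 mm proud of its upper (+x) side, 16 mm below the rim; its +y and -y sides are bare.
- eyepiece: Eyepiece, about 90 g: black round head, 34 mm diameter, 32 mm long (z = 0 to 32 mm), on a 23.2 mm barrel 45 mm long (z = -45 to 0), at first all inside the tube (1.4 mm play), the head resting on the rim. Origin on its axis under the head, z up along its axis. Its z in the tube's frame is how far it is drawn out (0 at first). Loose: it slides back if let go.
- cap: White plastic dust cap slipped loosely over the top of the eyepiece's head, about 20 g: round cup, 40 mm outside, 23 mm high, 20 mm deep. Origin on its axis at the mouth, z along the axis to the closed end. At first the mouth lies 12 mm up the axis from the underside of the eyepiece's head; it is free after 20 mm of travel along the axis.
- tray: Shallow grey accessory tray, fixed, to the left or the right of the microscope; 130 (x) x 180 (y) x 20 mm outside, walls and floor 4 mm thick. Origin under its centre. A spare objective stands at the +y end of it.
- tray_clear (a point): Point on the tray's floor (4 mm above the desk) in the middle of its empty part, 30 mm from the centre along the tray's -y axis. Its axes are the tray's.
- slide_box: Bystander, loose, leave it alone: closed wooden slide box, 85 x 100 x 35 mm; origin under its centre. It stands on the opposite side of the microscope from the tray.
- spare_objective: Bystander, loose, leave it alone: spare black microscope objective, 24 mm wide, 40 mm tall, standing in the tray towards its +y end, 56 to 66 mm from the tray's centre; origin under its centre.
- mouse: Bystander, loose, leave it alone: black computer mouse, 106 x 58 x 34 mm; origin under its centre.
- bottle: Bystander, loose, leave it alone: pink bottle with a white cap, 62 mm across, 190 mm tall; origin under its centre.
- pencil_pot: Bystander, loose, leave it alone: yellow pot with pencils, 80 mm across, pot 90 mm tall, pencils to 175 mm; origin under its centre.
- petri_dish: Bystander, loose, leave it alone: empty clear dish, 90 mm across, 16 mm tall; origin under its centre.
- note_block: Bystander, loose, leave it alone: block of white note paper, 76 x 76 x 22 mm; origin under its centre.
- canister: Bystander, loose, leave it alone: clear plastic canister with a black screw lid, 44 mm across, 58 mm tall; origin under its centre.
Not all that is in view belongs to the job. Leave any purple or turquoise look-alike of the cap alone.

How it is judged:
By the outcome, as a careful person would: the job done as asked, in the order asked, and still so for the second after the job is handed in, while the arm keeps its last pose, push and grip.
It also fails if it takes over 53 s, if anything falls off the work surface, if the arm or the gripper's body presses on something with over 40 N, if the wrist force passes 120 N, or if a joint passes its speed limit or range.

### The arm

A 6-joint arm with a two-finger parallel gripper is mounted at the origin on the work surface. World frame = base frame: x ahead of the robot, y to its left, z up, the work surface at z = 0. Lengths are in m, angles in rad, forces in N, time in s.
With the tool pointing down it reaches from about 0.35 to 0.975 m from the base axis. Payload 4.9 kg.
Tool frame: the origin (TCP) lies at the very end of the fingers, on their centre line; the grasp point (between the pads) lies ctrl.grip_point_offset behind it (ctrl.grip_point_offset is the distance from the TCP to the grasp point, in m); z points along the fingers, y is the direction in which the jaws open and shut (so a half turn about z gives the same grasp; the last joint's range is limited). The gripper opens to 85 mm and grips with 20 to 120 N. Pads are 22 mm wide; open, the fingers measure 114 mm over their backs; the gripper's body (76 mm by 85 mm) begins 54 mm behind the grasp point. The pads swing forward as they close: fully open they stand 13 mm farther back than shut.
Start: joints at [1.066, 0.053, 1.613, -0, 1.476, -0.119], TCP at [0.235, 0.579, 0.231] pointing down, gripper open.
Joint ranges: [-3.01, 3.01], [-1.01, 2.22], [0.06, 2.58], [-1.02, 4.17], [0.09, 2.62], [-3.14, 3.14]. Speed limits (rad/s): [2.57, 2.57, 3.14, 3.14, 3.14, 3.14].

### API

Orientations are given as a rotation vector (axis times angle).
In Python, from station import ctrl gives the robot as it stands. The module is installed in compiled form; this text tells all that it offers.
- The arm moves only by the shell command python3 -m creep 'ROWS' [FORCE]. ROWS is JSON, a list of rows, each a list of 5 numbers: the closure in counts, from 0 (fully open) to 255 (shut), then the shift along the tool's x, y, z in mm, then the turn about the tool's z in rad. A call has 1 to 12 rows; each row is the pose to reach, as a shift and turn from the pose commanded when the call began, along the tool's axes at that moment; what a row does not reach only later rows make up. A row lasts 1/12 s, in which the tool goes at most 41.7 mm and 7.16 degrees, less where a joint would pass 70% of its speed; a pose out of reach is approached as far as the arm can. A call with a gripper value outside its range is refused whole. The fingers move at their own pace and stop on an object; FORCE is the grip in N (left out, the last holds). Time passes only in rows, so rows that repeat a pose let the fingers close. It gives the time, the measured TCP pose, the force and the opening at its end, in the units of the state.
- ctrl.get_obs(): the state, without advancing time (a new reading comes with each control period).
- ctrl.get_image(name): name is "scene" or "top" or "wrist"; returns the picture (400x640x3 uint8, red, green, blue); there is no depth.
- ctrl.calibration(name): a dict with "fx", "fy", "cx", "cy" (pixels), "R" (3x3) and "t" (3): a world point X has camera coordinates R X + t. Camera axes: x right, y down, z forward; pixel columns grow to the right and rows downward; lengths in m; the calibration is good to about 2 mm. A picture is of the moment at which its call begins: read the wrist's pose just before it. calibration takes no time and is no camera call; for the wrist camera it gives the pose at the moment of the call.
- ctrl.finish_job(): hands the job in, once; it reports no verdict.
Trained networks look in the newest picture that a camera, given by its name, has taken for a name from the list of things; names that differ only in an ending like _2 or _b are one class to them, and where a whole thing is asked for, a point or a joint stands for the part that bears it (a point fixed in the world has none). Each returns a list of dicts, best first, with "conf" (0 to 1); they miss things now and then, are a little off and sometimes report something else, mostly with a low value. They report only what shows in the picture. A call takes as long as a camera call. They do not tell look-alikes from the thing itself.
- ctrl.boxes_of(camera, label): "rect" ([left, top, width, height] in pixels, round what is visible of it).
- ctrl.outline_of(camera, label): "mask" (400x640 bool, what is visible of it) and "rect" ([left, top, width, height] in pixels, round what is visible of it).
The state is a dict: "t": time; "q": joint angles; "dq": joint speeds; "effort": joint torques, N m; "tool_pos": TCP position; "tool_rot": TCP orientation; "contact_force": force on the tool from outside, world axes, zero at the start; "wrist_torque": the same for the moment, N m; "opening": finger opening in m.
Only numpy, scipy, OpenCV 4.12 (cv2) and the standard library are available. Lean on these libraries where they do the work, as an engineer would, in place of code of your own. Each camera call takes 0.05 s, during which the arm holds its last target. There are 200 camera calls.

## Working session

There is one attempt and no reset: what is moved stays moved. The work goes in short steps, Python scripts to look and compute and a shell command to move; the robot and the scene stay as the last step left them, time stands still between calls to the robot, and variables do not carry over. Pictures are saved under pics/ and viewed, about 8 in all and at most 12, crops included, and the job is handed in when it is done.

```bash
mkdir -p pics; python3 - <<'E'
from station import ctrl
import cv2, numpy as np
o=ctrl.get_obs(); print({k:np.round(v,3).tolist() for k,v in o.items()}, ctrl.grip_point_offset)
for c in("scene","top"):
    im=ctrl.get_image(c); cv2.imwrite(f"pics/{c}0.png",im[:,:,::-1])
    k=ctrl.calibration(c); print(c,{a:np.round(b,4).tolist() for a,b in k.items()})
    for l in("cap","eyepiece","tube","microscope","tray","spare_objective","slide_box"):
        print(l,[(np.round(b["rect"],0).tolist(),round(b["conf"],2)) for b in ctrl.boxes_of(c,l)][:4])
E
```

```text
{'t': 0.0, 'q': [1.066, 0.053, 1.614, 0.0, 1.476, -0.119], 'dq': [-0.001, -0.002, -0.001, -0.001, -0.001, 0.001], 'effort': [-0.001, -39.37, -37.016, -0.0, 0.007, 0.0], 'tool_pos': [0.235, 0.579, 0.23], 'tool_rot': [-0.602, -3.083, 0.003], 'contact_force': [-0.312, -0.2, 0.447], 'wrist_torque': [0.0, -0.031, 0.022], 'opening': 0.086} 0.0187
scene {'fx': 457.9693, 'fy': 457.9693, 'cx': 311.5138, 'cy': 195.162, 'R': [[-0.2738, 0.9618, -0.0068], [0.7719, 0.2155, -0.5981], [-0.5738, -0.169, -0.8014]], 't': [0.1893, -0.3568, 1.5958]}
cap [([344.0, 244.0, 13.0, 19.0], 0.74), ([356.0, 227.0, 16.0, 16.0], 0.71), ([181.0, 209.0, 46.0, 56.0], 0.65), ([294.0, 145.0, 18.0, 14.0], 0.55)]
eyepiece []
tube [([288.0, 163.0, 18.0, 19.0], 0.65), ([320.0, 286.0, 42.0, 41.0], 0.26)]
microscope [([253.0, 166.0, 86.0, 101.0], 0.87)]
tray [([401.0, 195.0, 73.0, 50.0], 0.83), ([234.0, 205.0, 17.0, 24.0], 0.57), ([402.0, 248.0, 38.0, 30.0], 0.53)]
spare_objective [([456.0, 214.0, 12.0, 11.0], 0.55)]
slide_box [([216.0, 147.0, 44.0, 33.0], 0.96)]
top {'fx': 424.5101, 'fy': 424.5101, 'cx': 311.8842, 'cy': 197.0662, 'R': [[0.0283, -0.9996, -0.0076], [-0.9834, -0.0265, -0.1794], [0.1792, 0.0126, -0.9837]], 't': [-0.0119, 0.645, 1.0593]}
cap [([264.0, 221.0, 12.0, 14.0], 0.66), ([307.0, 266.0, 14.0, 15.0], 0.59), ([324.0, 200.0, 23.0, 26.0], 0.55), ([277.0, 192.0, 14.0, 14.0], 0.45)]
eyepiece []
tube [([327.0, 198.0, 19.0, 25.0], 0.73), ([334.0, 189.0, 18.0, 14.0], 0.67)]
microscope [([302.0, 162.0, 76.0, 91.0], 0.81), ([383.0, 203.0, 24.0, 18.0], 0.37)]
tray [([164.0, 237.0, 71.0, 56.0], 0.85)]
spare_objective [([170.0, 259.0, 12.0, 13.0], 0.63)]
slide_box [([406.0, 263.0, 46.0, 37.0], 0.55)]
```

View pics/scene0.png

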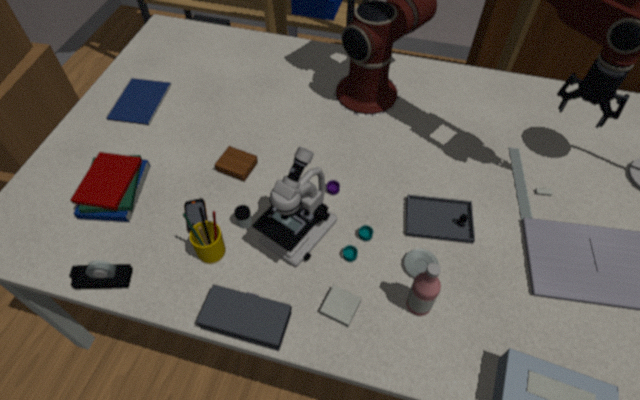

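View pics/top0.png

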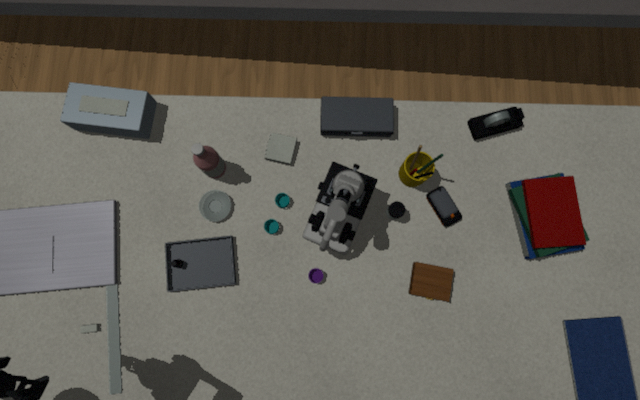

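The scene view shows the microscope at (290,210), its white-capped tube near (303,157), the tray at (438,218), and the slide box at (236,162). The top view shows the microscope at (340,205), the tray at (201,264), with the objective at (179,264). Candidates for the cap: white on the tube (scene (303,157), top ~(327,240)), purple (332,187)/(316,275), turquoise (365,232),(349,253)/(272,227),(283,200). I choose the white one on the tube and check it in a crop.

```bash
python3 - <<'E'
import cv2, numpy as np
a=cv2.imread("pics/scene0.png")[130:280,230:380]; b=cv2.imread("pics/top0.png")[150:270,280:400]
f=lambda x:cv2.resize(x,(400,400),interpolation=cv2.INTER_CUBIC)
cv2.imwrite("pics/crop0.png",np.hstack([f(a),f(b)]))
E
```

```text
(no output)
```

View pics/crop0.png

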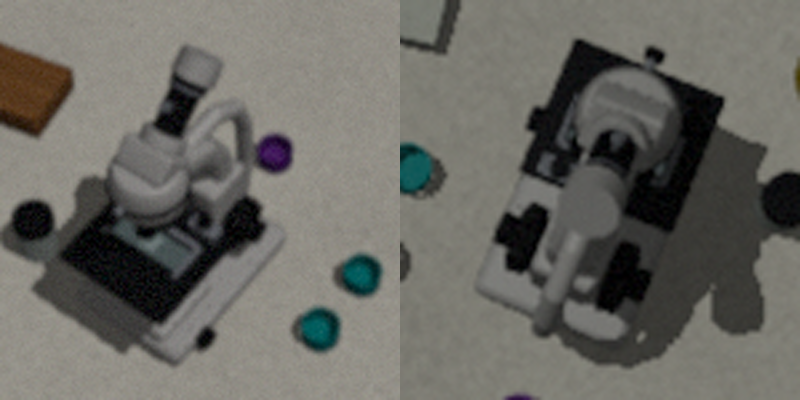

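```bash
cat > h.py <<'E'
from station import ctrl
import numpy as np
def ray(c,u,v,k=None):
    k=k or ctrl.calibration(c); R=np.array(k["R"]);t=np.array(k["t"])
    d=R.T@np.array([(u-k["cx"])/k["fx"],(v-k["cy"])/k["fy"],1]); return -R.T@t,d/np.linalg.norm(d)
def plane(c,u,v,z,k=None):
    o,d=ray(c,u,v,k); return o+d*(z-o[2])/d[2]
def tri(rs):
    A=sum(np.eye(3)-np.outer(d,d) for o,d in rs); b=sum((np.eye(3)-np.outer(d,d))@o for o,d in rs)
    return np.linalg.solve(A,b)
def proj(c,X,k=None):
    k=k or ctrl.calibration(c); p=np.array(k["R"])@X+k["t"]; return np.array([k["fx"]*p[0]/p[2]+k["cx"],k["fy"]*p[1]/p[2]+k["cy"]])
E
python3 - <<'E'
from h import *
np.set_printoptions(precision=4,suppress=True)
s=lambda x,y:(230+x*.375,130+y*.375); t=lambda x,y:(280+(x-400)*.3,150+y*.3)
print("cap",tri([ray("scene",*s(197,68)),ray("top",*t(592,205))]))
P=[plane("top",*t(*p),.026) for p in((578,42),(722,98),(480,290))]
print(P,np.degrees(np.arctan2(*(P[0]-P[2])[1::-1])),np.degrees(np.arctan2(*(P[1]-P[0])[1::-1]))+90)
for c in("scene","top"):
  for l in("tray","spare_objective"):
    for b in ctrl.boxes_of(c,l)[:1]:
        r=b["rect"]; print(c,l,plane(c,r[0]+r[2]/2,r[1]+r[3]/2,.02))
import cv2
m=ctrl.outline_of("top","tray")[0]["mask"].astype(np.uint8)
q=cv2.boxPoints(cv2.minAreaRect(cv2.findContours(m,0,2)[0][0]))
Q=[plane("top",*p,.02) for p in q]; print(q,Q,np.mean(Q,0))
for i in range(3): d=Q[i+1]-Q[i]; print(np.linalg.norm(d),np.degrees(np.arctan2(d[1],d[0])))
E
```

```text
cap [ 0.5753 -0.0504  0.2799]
[array([ 0.7488, -0.05  ,  0.026 ]), array([ 0.7047, -0.1687,  0.026 ]), array([0.5423, 0.0243, 0.026 ])] -19.793155292327032 -20.41851047308701
scene tray [0.4808 0.2998 0.02  ]
scene spare_objective [0.464  0.3624 0.02  ]
top tray [0.4604 0.2995 0.02  ]
top spare_objective [0.4569 0.36   0.02  ]
[[161.1325 243.0038]
 [231.9606 234.9856]
 [237.5199 284.0921]
 [166.6917 292.1104]] [array([0.5161, 0.4066, 0.02  ]), array([0.5428, 0.218 , 0.02  ]), array([0.4143, 0.1953, 0.02  ]), array([0.3884, 0.3801, 0.02  ])] [0.4654 0.3    0.02  ]
0.19048747976941427 -81.93952208906586
0.13056045005333802 -170.00327430198726
0.18660661214910118 97.97727876910743
```

```bash
python3 -m creep '[[0,0,0,-40,0],[0,-20,-20,-80,0],[0,-270,-220,-170,-0.04],[0,-270,-220,-170,-0.04],[0,-270,-220,-170,-0.04],[0,-270,-220,-170,-0.04],[0,-270,-220,-170,-0.04],[0,-270,-220,-170,-0.04],[0,-270,-220,-170,-0.04],[0,-270,-220,-170,-0.04],[0,-270,-220,-170,-0.04],[0,-270,-220,-170,-0.04]]' 20
```

```text
t: 2.05
tool_pos: [0.4038, 0.272, 0.4026]
tool_rot: [0.547, 3.092, 0.002]
contact_force: [0.6, 0.1, -1.0]
opening: 0.0853
```

```bash
python3 -m creep '[[0,-271,-244,0,0],[0,-271,-244,0,0],[0,-271,-244,0,0],[0,-271,-244,0,0],[0,-271,-244,0,0],[0,-271,-244,0,0],[0,-271,-244,0,0],[0,-271,-244,0,0],[0,-271,-244,0,0],[0,-271,-244,0,0],[0,-271,-244,0,0]]'
python3 - <<'E'
from h import *
import cv2
k=ctrl.calibration("wrist"); im=ctrl.get_image("wrist"); cv2.imwrite("pics/w1.png",im[:,:,::-1])
print({a:np.round(b,4).tolist() for a,b in k.items()})
for l in("cap","eyepiece","tube","tray"):
    print(l,[(np.round(b["rect"],0).tolist(),round(b["conf"],2)) for b in ctrl.boxes_of("wrist",l)][:3])
E
```

```text
t: 2.97
tool_pos: [0.5752, -0.0475, 0.3995]
tool_rot: [-0.541, -3.091, -0.001]
contact_force: [0.3, 1.2, 0.5]
opening: 0.0856
{'fx': 315.8225, 'fy': 315.8225, 'cx': 316.6907, 'cy': 195.1621, 'R': [[0.3399, 0.9405, 0.0002], [0.9059, -0.3274, 0.2686], [0.2526, -0.0911, -0.9633]], 't': [-0.1496, -0.6151, 0.3917]}
cap [([294.0, 169.0, 45.0, 54.0], 0.94), ([301.0, 50.0, 25.0, 28.0], 0.77), ([392.0, 147.0, 30.0, 30.0], 0.74)]
eyepiece []
tube [([303.0, 225.0, 27.0, 23.0], 0.91)]
tray [([442.0, 0.0, 144.0, 72.0], 0.98)]
```

View pics/w1.png

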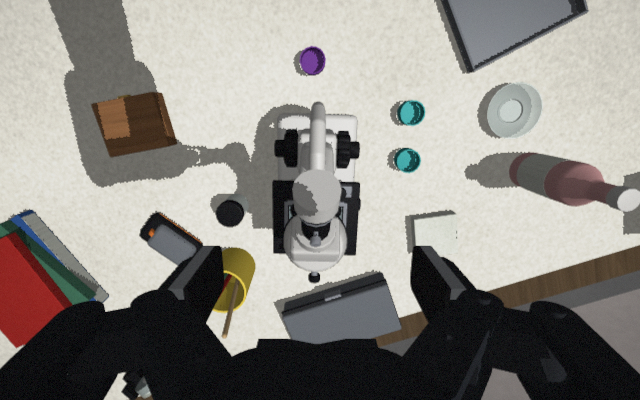

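The wrist view shows the white cap at (317,196), tube/eyepiece neck at (316,232), handle at (318,105). It lies on the image's centre column, so alignment looks good; purple and turquoise look-alikes stand apart on the desk.

```bash
python3 - <<'E'
from h import *
import cv2
np.set_printoptions(precision=4,suppress=True)
im=cv2.imread("pics/w1.png")
cv2.imwrite("pics/w1c.png",cv2.resize(im[100:290,250:390],(441,598),interpolation=cv2.INTER_CUBIC))
m=ctrl.outline_of("wrist","cap")[0]["mask"]; v,u=np.nonzero(m); uv=(u.min()+u.max())/2,(v.min()+v.max())/2; print(uv,u.mean(),v.mean(),np.ptp(u),np.ptp(v))
print("w@.2886",plane("wrist",*uv,.2886))
r=[ray("wrist",*uv)]
for c,p in(("scene",(303.9,155.5)),("top",(337.6,211.5))):
    print(c,plane(c,*p,.2886)); r.append(ray(c,*p))
print(tri(r))
o=ctrl.get_obs(); print(o["tool_pos"],o["tool_rot"])
E
```

```text
(np.float64(316.5), np.float64(196.0)) 316.1124634858812 195.6222005842259 47 52
w@.2886 [ 0.5766 -0.0486  0.2886]
scene [ 0.5825 -0.0469  0.2886]
top [ 0.5742 -0.051   0.2886]
[ 0.5767 -0.0498  0.282 ]
[ 0.5745 -0.0463  0.4017] [0.537  3.0948 0.0002]
```

View pics/w1c.png

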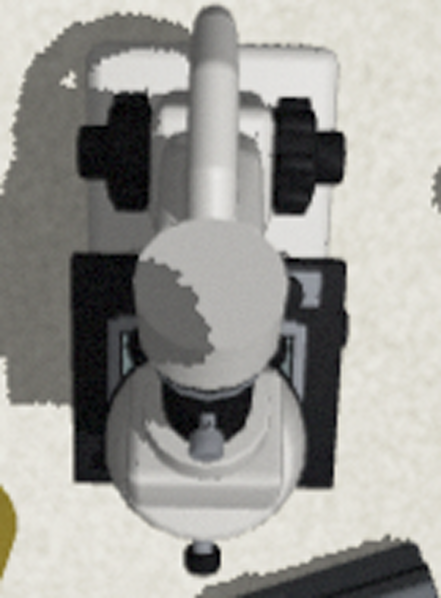

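```bash
python3 -m creep '[[0,-2,0,-0,0.023],[0,-2,0,30,0.023],[0,-2,0,60,0.023],[0,-2,0,90,0.023],[0,-2,0,110,0.023],[0,-2,0,120,0.023],[0,-2,0,126,0.023],[0,-2,0,126,0.023]]' 30
python3 - <<'E'
from h import *
import cv2
ims=[ctrl.get_image(c)[:,:,::-1] for c in("wrist","scene")]
cv2.imwrite("pics/w2.png",np.hstack([cv2.resize(ims[0],(480,300)),cv2.resize(ims[1][120:220,250:350],(300,300),interpolation=cv2.INTER_CUBIC)]))
for l in("cap","tube"): print(l,[(np.round(b["rect"],0).tolist(),round(b["conf"],2)) for b in ctrl.boxes_of("wrist",l)][:2])
E
```

```text
t: 3.93
tool_pos: [0.5764, -0.0482, 0.2747]
tool_rot: [-0.576, -3.087, -0.0]
contact_force: [0.2, -0.9, 1.3]
opening: 0.0853
cap [([294.0, 23.0, 32.0, 42.0], 0.75), ([414.0, 155.0, 40.0, 38.0], 0.72)]
tube []
```

View pics/w2.png

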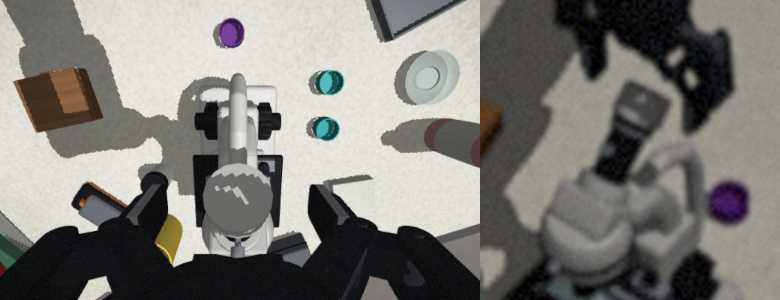

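The cap sits centred between the open fingers (wrist (317,265); in the scene inset the tips straddle the cap). Close.

```bash
python3 -m creep '[[120,0,0,0,0],[150,0,0,0,0],[255,0,0,0,0],[255,0,0,0,0],[255,0,0,0,0],[255,0,0,0,0],[255,0,0,0,0],[255,0,0,0,0]]' 30
```

```text
t: 4.8
tool_pos: [0.5768, -0.0485, 0.2758]
tool_rot: [0.576, 3.088, -0.0]
contact_force: [-1.5, 0.3, 3.4]
opening: 0.0394
```

```bash
python3 -m creep '[[255,2,0,-2,0],[255,4,0,-4,0],[255,6,0,-6,0],[255,8,0,-8,0],[255,10,0,-10,0],[255,12,0,-12,0],[255,14,0,-14,0],[255,16,0,-16,0],[255,18,0,-18,0],[255,20,0,-20,0],[255,25,0,-25,0],[255,25,0,-25,0]]' 30
python3 - <<'E'
from h import *
import cv2
ims=[ctrl.get_image(c)[:,:,::-1] for c in("wrist","scene")]
cv2.imwrite("pics/w3.png",np.hstack([cv2.resize(ims[0],(480,300)),cv2.resize(ims[1][120:220,250:350],(300,300),interpolation=cv2.INTER_CUBIC)]))
E
```

```text
t: 5.8
tool_pos: [0.5532, -0.0392, 0.3017]
tool_rot: [0.575, 3.087, 0.0]
contact_force: [-0.4, 0.3, 0.9]
opening: 0.039
```

View pics/w3.png

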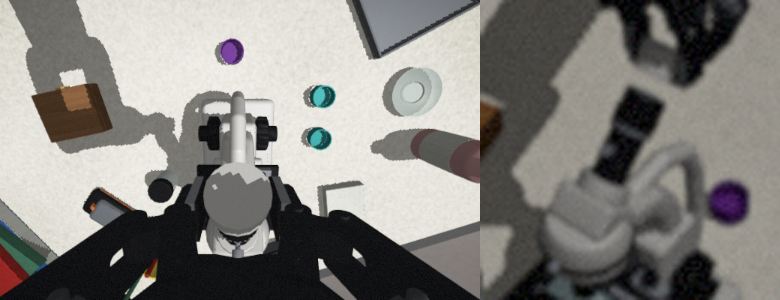

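The cap is free in the gripper and the eyepiece stayed seated (dark head at inset (635,110)). Carry to the tray.

```bash
python3 -m creep '[[255,10,0,-30,0],[255,197,258,-30,0],[255,197,258,-30,0],[255,197,258,-30,0],[255,197,258,-30,0],[255,197,258,-30,0],[255,197,258,-30,0],[255,197,258,-30,0],[255,197,258,-30,0],[255,197,258,-30,0],[255,197,258,-30,0]]' 30 && python3 -m creep '[[255,0,0,40,0],[255,0,0,80,0],[255,0,0,120,0],[255,0,0,160,0],[255,0,0,200,0],[255,0,0,230,0],[255,0,0,255,0],[255,0,0,270,0],[255,0,0,275,0],[255,0,0,275,0]]' 30
python3 - <<'E'
from h import *
import cv2
ims=[ctrl.get_image(c)[:,:,::-1] for c in("wrist","scene")]
cv2.imwrite("pics/w4.png",np.hstack([cv2.resize(ims[0],(480,300)),cv2.resize(ims[1][160:260,390:490],(300,300),interpolation=cv2.INTER_CUBIC)]))
o=ctrl.get_obs();print(o["tool_pos"],o["contact_force"])
E
```

```text
t: 6.82
tool_pos: [0.4621, 0.2733, 0.33]
tool_rot: [-0.571, -3.089, 0.001]
contact_force: [0.3, -0.1, -0.4]
opening: 0.0392
t: 7.65
tool_pos: [0.462, 0.2706, 0.0536]
tool_rot: [-0.578, -3.085, 0.003]
contact_force: [-0.6, -0.5, -0.3]
opening: 0.0388
[0.46378051 0.27190991 0.05652454] [0.41734882 0.38639991 0.0405511 ]
```

View pics/w4.png

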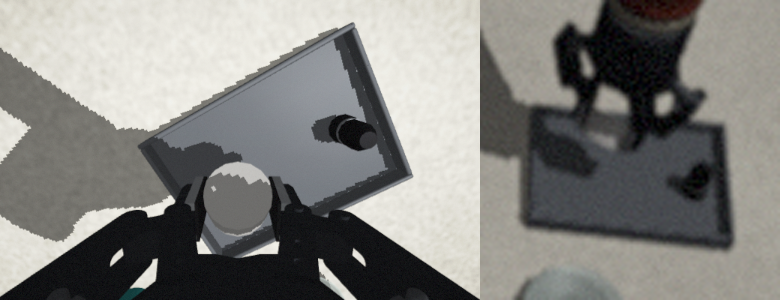

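```bash
python3 - <<'E'
from h import *
np.set_printoptions(precision=4,suppress=True)
k=ctrl.calibration("wrist")
P=[plane("wrist",u*4/3,v*4/3,.02,k) for u,v in((352,24),(412,176),(138,146),(213,258))]
print(P,np.mean(P,0))
p=np.mean(P,0); y=(P[0]-P[2]+P[1]-P[3]); y/=np.linalg.norm(y); x=np.array([y[1],-y[0],0]); print(y,"clear",p-.03*y)
t=ctrl.get_obs()["tool_pos"]; print("tcp in tray", (t-p)@x,(t-p)@y)
E
```

```text
[array([0.3921, 0.3826, 0.02  ]), array([0.52  , 0.4014, 0.02  ]), array([0.4164, 0.205 , 0.02  ]), array([0.5352, 0.2189, 0.02  ])] [0.4659 0.302  0.02  ]
[-0.1089  0.9941  0.    ] clear [0.4692 0.2721 0.02  ]
tcp in tray -0.005405996436674478 -0.029631616873593353
```

```bash
python3 -m creep '[[255,0,0,12,0],[255,0,0,22,0],[255,0,0,30,0],[255,0,0,34,0],[255,0,0,36,0],[255,0,0,36,0]]' 30; python3 -m creep '[[255,0,0,1,0],[255,0,0,2,0],[255,0,0,3,0],[255,0,0,3,0]]' 30
```

```text
t: 8.25
tool_pos: [0.462, 0.272, 0.0184]
tool_rot: [-0.576, -3.087, 0.001]
contact_force: [-0.8, -0.1, 0.6]
opening: 0.0394
t: 8.58
tool_pos: [0.4627, 0.2723, 0.0164]
tool_rot: [0.576, 3.088, 0.0]
contact_force: [-0.4, -0.8, 0.3]
opening: 0.0395
```

```bash
python3 -m creep '[[255,0,0,1,0],[255,0,0,2,0],[255,0,0,2,0]]' 30; python3 -m creep '[[255,0,0,1,0],[255,0,0,2,0],[255,0,0,2,0]]' 30;
```

```text
t: 8.83
tool_pos: [0.4629, 0.2723, 0.0146]
tool_rot: [0.576, 3.088, 0.001]
contact_force: [-0.8, 0.3, 0.6]
opening: 0.0394
t: 9.08
tool_pos: [0.4632, 0.2724, 0.014]
tool_rot: [0.576, 3.088, -0.0]
contact_force: [-3.6, -2.6, 10.4]
opening: 0.0392
```

```bash
python3 -m creep '[[255,-2,0,0.5,0],[255,-4,0,1.3,0],[255,-5.5,0,2,0],[255,-7,0,3,0],[255,-8.5,0,4.2,0],[255,-8.5,0,4.2,0]]' 20
python3 - <<'E'
from h import *
import cv2
cv2.imwrite("pics/w5.png",cv2.resize(ctrl.get_image("wrist")[150:400,200:440,::-1],(480,500)))
E
```

```text
t: 9.58
tool_pos: [0.4714, 0.2701, 0.0105]
tool_rot: [0.576, 3.088, 0.002]
contact_force: [-5.5, -0.4, 14.4]
opening: 0.0391
```

View pics/w5.png

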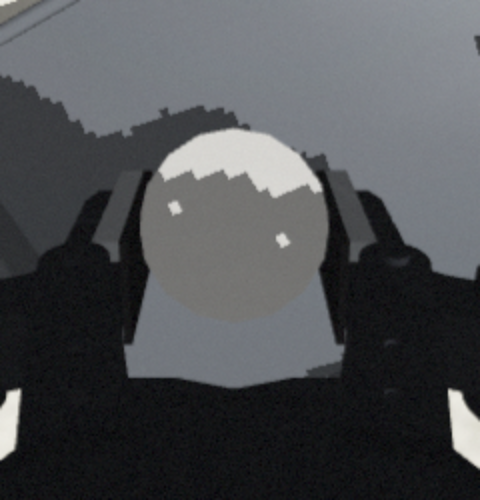

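The cap is pivoting as planned: its closed face is round in view, centre (235,225), between the pads. Continue to flat.

```bash
python3 -m creep '[[255,-1.5,0,1.3,0],[255,-3,0,2.7,0],[255,-4.2,0,4,0],[255,-5,0,5,0],[255,-5,0,5,0]]' 20
```

```text
t: 10.05
tool_pos: [0.4768, 0.268, 0.0059]
tool_rot: [0.576, 3.087, 0.002]
contact_force: [-3.7, -1.5, 13.5]
opening: 0.0394
```

```bash
python3 -m creep '[[255,-1,0,0.8,0],[255,-2,0,1.6,0],[255,-2.5,0,2.2,0],[255,-2.5,0,2.2,0]]' 20
```

```text
t: 10.38
tool_pos: [0.479, 0.2672, 0.0036]
tool_rot: [0.576, 3.087, 0.002]
contact_force: [-3.4, -0.4, 13.7]
opening: 0.0394
```

```bash
python3 -m creep '[[255,0,0,-0.5,0],[125,0,0,-0.5,0],[110,0,0,-0.5,0],[90,0,0,-0.5,0],[85,0,0,-1,0],[85,0,0,-1,0],[85,0,0,-15,0],[85,0,0,-40,0],[85,0,0,-80,0],[85,0,0,-120,0],[85,0,0,-120,0]]' 20
python3 - <<'E'
from h import *
import cv2
im=ctrl.get_image("wrist")[:,:,::-1]; k=ctrl.calibration("wrist")
cv2.imwrite("pics/w6.png",im)
for l in("cap","spare_objective"):
  for b in ctrl.boxes_of("wrist",l)[:3]: r=b["rect"]; print(l,r,b["conf"],plane("wrist",r[0]+r[2]/2,r[1]+r[3]/2,.02,k))
E
```

```text
t: 11.3
tool_pos: [0.4827, 0.2685, 0.1303]
tool_rot: [0.573, 3.075, 0.013]
contact_force: [1.5, 0.7, 1.7]
opening: 0.0568
cap [288.5, 166.8, 43.6, 49.3] 0.72 [0.47707432 0.26320562 0.02      ]
cap [1.5, 231.2, 47.2, 53.6] 0.66 [0.44317357 0.01134076 0.02      ]
spare_objective [399.3, 116.1, 38.0, 27.6] 0.94 [0.46133087 0.35950938 0.02      ]
```

View pics/w6.png

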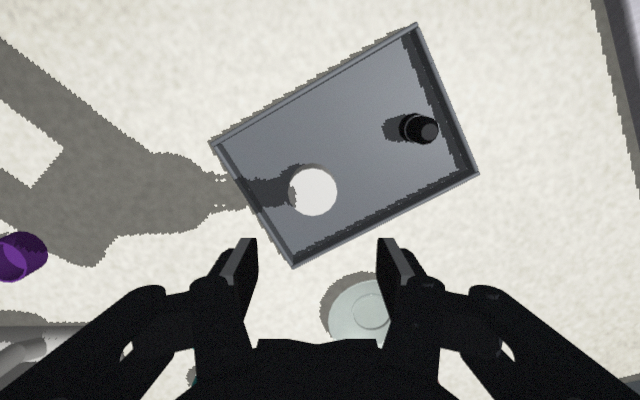

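The cap sits flat in the empty part of the tray (313,191), and the spare objective is undisturbed at (420,130). Now back over the eyepiece.

```bash
python3 -m creep '[[0,0,0,-40,0],[0,0,0,-80,0],[0,0,0,-120,0],[0,0,0,-160,0],[0,0,0,-200,0],[0,0,0,-240,0],[0,0,0,-270,0],[0,0,0,-270,0]]' && python3 -m creep '[[0,-207,-262,0,0],[0,-207,-262,0,0],[0,-207,-262,0,0],[0,-207,-262,0,0],[0,-207,-262,0,0],[0,-207,-262,0,0],[0,-207,-262,0,0],[0,-207,-262,0,0],[0,-207,-262,0,0],[0,-207,-262,0,0],[0,-207,-262,0,0]]'
python3 - <<'E'
from h import *
import cv2
k=ctrl.calibration("wrist"); im=ctrl.get_image("wrist")[:,:,::-1]; print(ctrl.get_obs()["tool_pos"])
cv2.imwrite("pics/w7.png",cv2.resize(im[100:290,250:390],(441,598),interpolation=cv2.INTER_CUBIC))
for l in("eyepiece","tube"):
  for b in ctrl.boxes_of("wrist",l)[:2]: print(l,b["rect"],b["conf"])
a=np.radians(158.9);A=np.array([np.cos(a),np.sin(a),1])/2**.5
R=np.array([.5766,-.0486,.2886])-23.5e-3*A; print("rim",R)
for z in(0,16,32): p=proj("wrist",R+A*z/1e3,k); print(z,p,(p-[250,100])*3.148)
E
```

```text
t: 12.12
tool_pos: [0.4792, 0.2671, 0.3973]
tool_rot: [0.575, 3.081, 0.008]
contact_force: [-0.5, 0.7, 0.1]
opening: 0.0854
t: 13.03
tool_pos: [0.5758, -0.0523, 0.3884]
tool_rot: [-0.576, -3.084, -0.001]
contact_force: [0.5, 0.4, 0.3]
opening: 0.0853
[ 0.57582505 -0.05165407  0.38915095]
eyepiece [304.4, 180.5, 37.1, 50.5] 0.85
eyepiece [494.3, 75.3, 56.2, 57.3] 0.36
tube [306.5, 225.4, 31.2, 25.2] 0.95
rim [ 0.5921029  -0.05458207  0.27198299]
0 [322.72224331 210.36435779] [228.92962192 347.42699833]
16 [323.02189554 201.58029553] [229.87292716 319.77477032]
32 [323.35561429 191.79760104] [230.92347378 288.97884808]
```

View pics/w7.png

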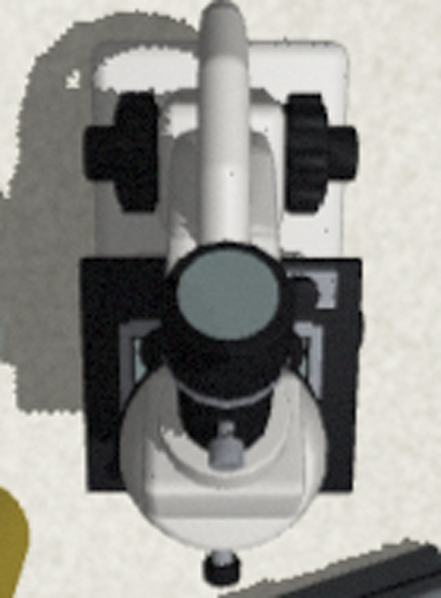

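The eyepiece is seated and uncapped: lens at crop (228,293), i.e. about column 322, 4 mm to tool +y. Lower and recheck the centring numerically.

```bash
python3 -m creep '[[0,-5.5,4,0,0],[0,-5.5,4,30,0],[0,-5.5,4,60,0],[0,-5.5,4,85,0],[0,-5.5,4,105,0],[0,-5.5,4,118,0],[0,-5.5,4,126,0],[0,-5.5,4,127,0],[0,-5.5,4,127,0]]'
python3 - <<'E'
from h import *
import cv2
k=ctrl.calibration("wrist"); im=ctrl.get_image("wrist")[:,:,::-1]; o=ctrl.get_obs(); print(o["tool_pos"],o["tool_rot"])
s=ctrl.get_image("scene")[120:220,250:350,::-1]
cv2.imwrite("pics/w8.png",np.hstack([cv2.resize(im[150:400,170:470],(480,400)),cv2.resize(s,(320,400),interpolation=cv2.INTER_CUBIC)]))
for l in("eyepiece","tube","microscope"):
  for b in ctrl.outline_of("wrist",l)[:1]:
    u=np.nonzero(b["mask"])[1]; r=b["rect"];print(l,r[0]+r[2]/2,u.mean(),b["conf"],r)
E
```

```text
t: 13.93
tool_pos: [0.5831, -0.0505, 0.2645]
tool_rot: [0.575, 3.088, 0.0]
contact_force: [0.6, -0.2, 1.1]
opening: 0.0852
[ 0.58346271 -0.05071451  0.26547419] [ 5.75058153e-01  3.08615985e+00 -1.13804420e-04]
eyepiece 316.75 315.8307890085168 0.78 [275.4, 225.9, 82.7, 94.6]
tube 316.1 315.65242718446603 0.97 [299.1, 314.3, 34.0, 28.7]
microscope 314.55 316.252135684668 0.58 [252.4, 86.9, 124.3, 258.3]
```

View pics/w8.png

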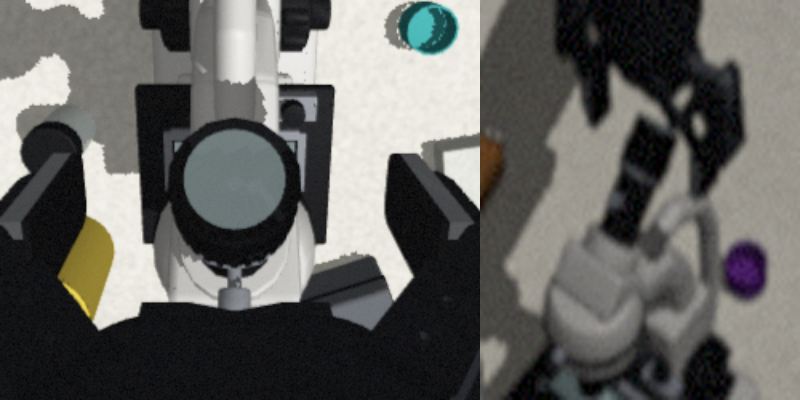

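Centred (316.5 vs 316.7), the head lies between the open fingers. Grip.

```bash
python3 -m creep '[[120,1,0,0,0],[150,1,0,0,0],[255,1,0,0,0],[255,1,0,0,0],[255,1,0,0,0],[255,1,0,0,0],[255,1,0,0,0],[255,1,0,0,0],[255,1,0,0,0]]' 40
python3 -c "
from h import *
o=ctrl.get_obs();print(o['tool_pos'],o['contact_force'],o['wrist_torque'])"
```

```text
t: 14.93
tool_pos: [0.5818, -0.0505, 0.2641]
tool_rot: [0.576, 3.088, -0.0]
contact_force: [-1.0, 1.1, 1.3]
opening: 0.0331
[ 0.58180845 -0.05050817  0.26412189] [-1.04725831  1.08691382  1.30286878] [0.01722853 0.17337055 0.01247589]
```

Gripped at 33 mm with no strain. Draw 10 mm along the axis (7.07 / 7.07), then check forces.

```bash
python3 -m creep '[[255,0.7,0,-0.7,0],[255,1.4,0,-1.4,0],[255,2.1,0,-2.1,0],[255,2.8,0,-2.8,0],[255,3.5,0,-3.5,0],[255,4.2,0,-4.2,0],[255,4.9,0,-4.9,0],[255,5.7,0,-5.7,0],[255,6.4,0,-6.4,0],[255,7.1,0,-7.1,0],[255,7.1,0,-7.1,0],[255,7.1,0,-7.1,0]]' 40
python3 -c "
from h import *
o=ctrl.get_obs();print(o['tool_pos'],o['contact_force'],o['wrist_torque'])"
```

```text
t: 15.93
tool_pos: [0.5751, -0.0478, 0.2712]
tool_rot: [-0.576, -3.088, -0.0]
contact_force: [0.0, -0.3, 0.7]
opening: 0.0332
[ 0.57506712 -0.04784178  0.27122524] [ 0.00303012 -0.32047864  0.66595673] [-0.0373373  -0.07457217  0.0053216 ]
```

```bash
python3 -m creep '[[255,0.7,0,-0.7,0],[255,1.4,0,-1.4,0],[255,2.1,0,-2.1,0],[255,2.8,0,-2.8,0],[255,3.5,0,-3.5,0],[255,4.2,0,-4.2,0],[255,4.9,0,-4.9,0],[255,5.7,0,-5.7,0],[255,6.4,0,-6.4,0],[255,7.1,0,-7.1,0],[255,7.1,0,-7.1,0],[255,7.1,0,-7.1,0]]' 40
python3 - <<'E'
from h import *
import cv2
for i in range(3):
    s=ctrl.get_image("scene"); o=ctrl.get_obs();print(o['tool_pos'],o['contact_force'],o['wrist_torque'])
w=ctrl.get_image("wrist")
cv2.imwrite("pics/w9.png",np.hstack([cv2.resize(w[150:400,170:470,::-1],(400,400)),cv2.resize(s[130:200,260:330,::-1],(400,400),interpolation=cv2.INTER_CUBIC)]))
E
```

```text
t: 16.93
tool_pos: [0.5684, -0.0453, 0.2783]
tool_rot: [-0.576, -3.088, -0.0]
contact_force: [-0.3, 0.8, 1.4]
opening: 0.0329
[ 0.56842305 -0.04527592  0.27825489] [0.25358679 0.06090347 0.69352664] [-0.06579952 -0.1155912   0.02524618]
[ 0.5684683  -0.04529003  0.27821743] [-0.21737824  0.65616242  0.10858224] [-0.01455978 -0.09693678  0.02675405]
[ 0.5684964  -0.04530642  0.27820757] [0.06631325 0.46419784 0.9915212 ] [-0.03374593 -0.15554156  0.06478861]
```

```bash
python3 - <<'E'
from h import *
ctrl.get_image("wrist"); k=ctrl.calibration("wrist"); ctrl.get_image("scene")
for c in("wrist","scene"):
  for l in("eyepiece","tube"):
    print(c,l,[(np.round(b["rect"],1).tolist(),round(b["conf"],2)) for b in ctrl.boxes_of(c,l)][:2])
a=np.radians(158.9);A=np.array([np.cos(a),np.sin(a),1])/2**.5
R=np.array([.5766,-.0486,.2886])-23.5e-3*A
for d in(0,20): print(d,"lens centre predicted wrist",proj("wrist",R+A*(32+d)/1e3,k))
w=ctrl.get_image("wrist")
import cv2
# lens: greyish disc - centre by colour near image centre
p=w[200:330,270:365].astype(int); m=(np.ptp(p,2)<40)&(p[:,:,1]>90)&(p[:,:,1]<170)&(p[:,:,1]-p[:,:,0]>4)
n,_,st,ce=cv2.connectedComponentsWithStats(m.astype(np.uint8)); i=1+np.argmax(st[1:,4]); print("lens",ce[i]+[270,200],st[i])
p0=cv2.imread("pics/w8.png")[:,:480]; q=p0[...,::-1].astype(int); m=(np.ptp(q,2)<40)&(q[:,:,1]>90)&(q[:,:,1]<170)&(q[:,:,1]-q[:,:,0]>4)
n,_,st,ce=cv2.connectedComponentsWithStats(m.astype(np.uint8)); i=1+np.argmax(st[1:,4]); print("lens before",ce[i]*[300/480,250/400]+[170,150],st[i])
o=ctrl.get_obs();print(o["t"],o['tool_pos'],o["contact_force"],o["opening"])
E
```

```text
wrist eyepiece [([276.0, 226.1, 83.6, 98.2], 0.69), ([489.9, 0.0, 143.0, 63.3], 0.62)]
wrist tube [([298.3, 315.7, 38.0, 31.1], 0.63)]
scene eyepiece [([282.0, 163.0, 20.7, 19.4], 0.55), ([297.5, 142.0, 8.1, 21.4], 0.52)]
scene tube [([253.2, 167.3, 83.7, 100.5], 0.66), ([287.2, 163.0, 17.5, 18.0], 0.55)]
0 lens centre predicted wrist [319.38857414 275.38730356]
20 lens centre predicted wrist [319.7247015  261.79000854]
lens [316.64772727 264.89220779] [  16   34   63   63 3080]
lens before [316.27390317 261.71199476] [ 184  130  101   99 7818]
17.4833 [ 0.56855981 -0.04533362  0.27812733] [ 0.29026057 -0.57957509  0.9489575 ] 0.03303492145096104
```

The lens sits where it was relative to the gripper (no slip). TCP travel is about 20 mm and forces are about 1 N or less. Handing in.

```bash
python3 -c "
from h import *
o=ctrl.get_obs();print(o['tool_pos'],o['contact_force'],o['opening']);print(ctrl.finish_job())"
```

```text
[ 0.56855981 -0.04533362  0.27812733] [ 0.29026057 -0.57957509  0.9489575 ] 0.03303492145096104
the job is handed in; nothing more can be done
None
```

I took the white dust cap off along the tube axis and set it down mouth-down in the empty part of the tray. I lowered it until it touched the floor, tipped it flat, then let go. I then gripped the eyepiece's head with 40 N, drew it straight along the tube, and handed the job in at about 17.5 s with the arm still holding it there.

- **Cap:** a picture after release showed it lying flat on the tray floor, about 11 mm from the middle of the empty part. The spare objective had not moved.
- **Eyepiece:** the arm moved 20.1 mm along the axis. The contact force was about 1 N and the opening was steady at 33 mm. The lens sat where expected between the fingers, so I saw no sign of slip.
- **Checks that disagreed or were missing:** the lens position in the last wrist picture was about 3 pixels from the prediction. After allowing for an offset seen earlier, that suggests 19–20 mm drawn out. I had reached the picture limit, so I checked the final state by numbers only and did not look at it. I also did not check the rest of the desk for disturbance at the end.

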